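# Fold the socket covers shut with one finger stroke

## Robot

A 6-joint arm with a two-finger parallel gripper is mounted at the origin on the work surface. World frame = base frame: x ahead of the robot, y to its left, z up, the work surface at z = 0. Lengths are in m, angles in rad, forces in N, time in s.
With the tool pointing down it reaches from about 0.375 to 0.925 m from the base axis. Payload 5.7 kg.
Tool frame: the origin (TCP) lies between the finger pads, 19 mm behind the fingertips; this is the grasp point; z points along the fingers, y is the line along which they close (so a half turn about z gives the same grasp; the last joint's range is limited). The gripper opens to 88 mm and grips with 3 to 60 N. Pads are 20 mm wide; open, the fingers measure 115 mm over their backs; the gripper's body (75 mm by 178 mm) begins 61 mm behind the grasp point.
Start: joints at [-1.3, 0.359, 1.51, -0, 1.272, -0.115], TCP at [0.226, -0.556, 0.241] pointing down, gripper open.
Joint ranges: [-2.97, 2.97], [-1.01, 2.36], [0.21, 2.38], [-0.96, 4.11], [0.2, 2.71], [-2.98, 2.98]. Speed limits (rad/s): [2.39, 2.39, 3.14, 3.14, 3.14, 3.14].

## Interface

Orientations are given as a unit quaternion [x, y, z, w].
In Python, from rig import ctrl, snapshot, get_calibration, workorder, look_for, outline_of gives the robot as it stands.
- The arm moves only by the tool servo_tool, never from a script. Its argument "plan" is text: rows parted by semicolons, each of 6 numbers parted by spaces: the shift along the world's x, y, z in mm, then the turn, a rotation vector about the world's x, y, z in rad. A call has 1 to 20 rows; each row shifts and turns the commanded pose from where the row before left it; what a row does not reach is not made up. A row lasts 1/10 s, in which the tool goes at most 50 mm and 8.59 degrees, less where a joint would pass 70% of its speed; a pose out of reach is approached as far as the arm can. A call with a gripper value outside its range is refused whole. "grip" is the gripper's target within -1 to 1 (shut at 1, half-way at 0, fully open at -1), set as the call begins (left out, the last holds). The fingers move at their own pace and stop on an object; "squeeze" is the grip in N (left out, the last holds). Time passes only in rows, so rows that do not move let the fingers close. It gives the time, the measured TCP pose, the force, the opening and the grip force at its end, in the units of the state.
- ctrl.state(): the state, without advancing time (a new reading comes with each control period).
- snapshot(name): name is "scene" or "top" or "wrist"; returns the picture (420x560x3 uint8, red, green, blue); there is no depth.
- get_calibration(name): a dict with "fx", "fy", "cx", "cy" (pixels), "R" (3x3) and "t" (3): a world point X has camera coordinates R X + t; the wrist camera has in their place "tool_from_camera" (4x4, takes a point from camera to tool coordinates, whose origin is the TCP and whose axes are the flange's). Camera axes: x right, y down, z forward; pixel columns grow to the right and rows downward; lengths in m; the calibration is good to about 2 mm. A picture is of the moment at which its call begins: read the wrist's pose just before it. get_calibration takes no time and is no camera call.
- workorder.close_job(): hands the job in; it is judged then, once.
Trained networks look in the newest picture that a camera, given by its name, has taken for a name from the list of things; names that differ only in an ending like _2 or _b are one class to them, and where a whole thing is asked for, a point or a joint stands for the part that bears it (a point fixed in the world has none). Each returns a list of dicts, best first, with "score" (0 to 1); they miss things now and then, are a little off and sometimes report something else, mostly with a low value. They report only what shows in the picture. A call takes as long as a camera call. They do not tell look-alikes from the thing itself.
- look_for(camera, thing): "point" ([x, y, z] in m, in the coordinates of the camera as it stood for that picture, good to about 4 mm: the middle of the surface that is visible of it).
- outline_of(camera, thing): "mask" (420x560 bool, what is visible of it).
The state is a dict: "t": time; "joint_positions": joint angles; "joint_vel": joint speeds; "tau": joint torques, N m; "tcp_pos": TCP position; "orientation": TCP orientation; "ft_force": force on the tool from outside, world axes, zero at the start; "torque": the same for the moment, N m; "width": finger opening in m; "grip_force": force on a finger pad.
Only numpy, scipy, OpenCV 4.12 (cv2) and the standard library are available. Lean on these libraries where they do the work, as an engineer would, in place of code of your own. Each camera call takes 0.05 s, during which the arm holds its last target. There are 200 camera calls.

## Task

The relay test is over: run the fingertips lightly along the row of test sockets, from the outer end of the four-cover strip to the far end of the three-cover strip, so that the seven open flip covers fold flat shut one after another. Do it in one pass without taking the hand up off the row, do not press hard on or bend any cover farther open, leave the loose things around it where they are, and finish with the hand clear.

Things in the scene. Friction and masses are not known exactly. Their poses are not given: they have to be found in the camera images.
- strip_a: The first test-socket strip, with four flip covers: a grey plastic bar 156 mm long, 34 mm wide, 22 mm high (25 mm with a shut cover), screwed to the bench. Origin: middle of its beginning end, at bench level; x runs along the row towards the second strip, y to its left, z up.
- strip_b: The second test-socket strip, with three flip covers, screwed down so that it continues the first about 10 mm past its end, at a bend of up to 0.4 rad either way: 120 mm long, same section. Origin: middle of the end next to the first strip, at bench level; x runs on along the row, z up.
- a1 (a joint): Flip cover 1 of 4 of the first strip. Rad: 0 flat shut, grows opening, stop 1.45; starts at 0.55 to 1.0. White plate 28 mm along the row, 27 wide, 3 thick; hinge across the row, 22 mm up, 12 mm from the strip's origin along its +x; free end towards +x, so a finger going along +x folds it down. Friction hinge (0.006 N m): stays where put.
- a2 (a joint): Flip cover 2 of 4 of the first strip. Rad: 0 flat shut, grows opening, stop 1.45; starts at 0.55 to 1.0. White plate 28 mm along the row, 27 wide, 3 thick; hinge across the row, 22 mm up, 48 mm from the strip's origin along its +x; free end towards +x, so a finger going along +x folds it down. Friction hinge (0.006 N m): stays where put.
- a3 (a joint): Flip cover 3 of 4 of the first strip. Rad: 0 flat shut, grows opening, stop 1.45; starts at 0.55 to 1.0. White plate 28 mm along the row, 27 wide, 3 thick; hinge across the row, 22 mm up, 84 mm from the strip's origin along its +x; free end towards +x, so a finger going along +x folds it down. Friction hinge (0.006 N m): stays where put.
- a4 (a joint): Flip cover 4 of 4 of the first strip. Rad: 0 flat shut, grows opening, stop 1.45; starts at 0.55 to 1.0. White plate 28 mm along the row, 27 wide, 3 thick; hinge across the row, 22 mm up, 120 mm from the strip's origin along its +x; free end towards +x, so a finger going along +x folds it down. Friction hinge (0.006 N m): stays where put.
- b1 (a joint): Flip cover 1 of 3 of the second strip. Rad: 0 flat shut, grows opening, stop 1.45; starts at 0.55 to 1.0. White plate 28 mm along the row, 27 wide, 3 thick; hinge across the row, 22 mm up, 12 mm from the strip's origin along its +x; free end towards +x, so a finger going along +x folds it down. Friction hinge (0.006 N m): stays where put.
- b2 (a joint): Flip cover 2 of 3 of the second strip. Rad: 0 flat shut, grows opening, stop 1.45; starts at 0.55 to 1.0. White plate 28 mm along the row, 27 wide, 3 thick; hinge across the row, 22 mm up, 48 mm from the strip's origin along its +x; free end towards +x, so a finger going along +x folds it down. Friction hinge (0.006 N m): stays where put.
- b3 (a joint): Flip cover 3 of 3 of the second strip. Rad: 0 flat shut, grows opening, stop 1.45; starts at 0.55 to 1.0. White plate 28 mm along the row, 27 wide, 3 thick; hinge across the row, 22 mm up, 84 mm from the strip's origin along its +x; free end towards +x, so a finger going along +x folds it down. Friction hinge (0.006 N m): stays where put.
- padlock: Bystander: loose brass padlock standing upright, 22 x 42 mm, 66 mm tall with its steel shackle; origin under its centre.
- tape: Bystander: loose roll of black tape lying flat, 72 mm across, 19 mm high; origin under its centre.
- screwdriver: Bystander: loose screwdriver, 170 mm long, lying flat along its x axis; origin about mid-length.
- meter: Bystander: loose black hand multimeter lying on its back, 75 x 150 mm, 40 mm high; origin under its centre.
Things that resemble listed ones, but are neither listed nor needed, are in the scene too. What is shaped like the strip_b but yellow is not meant.

How it is judged:
By the outcome, as a careful person would: the job done as asked, in the order asked, and still so for the second after the job is handed in, with the robot touching nothing.
It also fails if it takes over 48 s, if anything falls off the work surface, if the arm or the gripper's body presses on something with over 40 N, if the wrist force passes 120 N, or if a joint passes its speed limit or range.

## Working session

There is one attempt and no reset: what is moved stays moved. The work goes in short steps, Python scripts to look and compute and a tool call to move; the robot and the scene stay as the last step left them, time stands still between calls to the robot, and variables do not carry over. Pictures are saved under pics/ and viewed, at most 10 in all, crops included, and the job is handed in when it is done.

Besides the shell and the picture viewer there is one more tool, called after "Emit:" in YAML: its name, and indented under it one key for each argument. servo_tool: Moves the arm, as the interface text tells. Its arguments: {"type":"object","properties":{"plan":{"type":"string"},"grip":{"type":"number"},"squeeze":{"type":"number"}},"required":["plan"]}

```bash
mkdir -p pics; ls; cat > h.py <<'E'
import numpy as np, cv2
from rig import ctrl, snapshot, get_calibration, workorder, look_for, outline_of
def w(cam,p):
    c=get_calibration(cam); return np.array(c["R"]).T@(np.array(p)-np.array(c["t"]))
def px(cam,X):
    c=get_calibration(cam); p=np.array(c["R"])@np.array(X)+np.array(c["t"]); return np.array([c["fx"]*p[0]/p[2]+c["cx"],c["fy"]*p[1]/p[2]+c["cy"]])
def ray(cam,uv,z):
    c=get_calibration(cam);R=np.array(c["R"]);o=-R.T@np.array(c["t"])
    d=R.T@np.array([(uv[0]-c["cx"])/c["fx"],(uv[1]-c["cy"])/c["fy"],1]); return o+d*(z-o[2])/d[2]
def save(n,im): cv2.imwrite("pics/"+n,cv2.cvtColor(im,cv2.COLOR_RGB2BGR))
E
python3 - <<'E'
from h import *
a=snapshot("top"); save("top.png",a)
for t in ["strip_a","strip_b","a1","b1","padlock","tape","screwdriver","meter"]:
    for d in look_for("top",t)[:8]:
        X=w("top",d["point"]); print(t,round(d["score"],2),X.round(3),px("top",X).round())
b=snapshot("scene"); save("scene.png",b)
for t in ["strip_a","strip_b","padlock"]:
    for d in look_for("scene",t)[:8]:
        X=w("scene",d["point"]); print(t,round(d["score"],2),X.round(3),px("scene",X).round())
print(ctrl.state()["t"])
E
```

```text
pics
strip_a 0.79 [ 0.564 -0.036  0.026] [272. 236.]
strip_a 0.65 [0.47  0.145 0.026] [179. 283.]
strip_a 0.57 [0.594 0.111 0.021] [199. 220.]
strip_b 0.79 [ 0.564 -0.036  0.026] [272. 236.]
strip_b 0.65 [0.47  0.145 0.026] [179. 283.]
strip_b 0.57 [0.594 0.111 0.021] [199. 220.]
a1 0.71 [ 0.556 -0.053  0.037] [281. 240.]
a1 0.69 [ 0.545 -0.085  0.038] [297. 246.]
a1 0.63 [0.577 0.018 0.04 ] [244. 229.]
a1 0.58 [ 0.563 -0.014  0.036] [261. 236.]
b1 0.66 [0.472 0.111 0.027] [197. 283.]
b1 0.65 [0.594 0.111 0.035] [197. 220.]
b1 0.58 [0.469 0.184 0.024] [159. 284.]
b1 0.55 [0.602 0.15  0.039] [177. 215.]
b1 0.46 [0.469 0.15  0.023] [177. 284.]
padlock 0.68 [ 0.659 -0.061  0.037] [285. 188.]
tape 0.91 [ 0.466 -0.213  0.022] [361. 286.]
screwdriver 0.92 [ 0.459 -0.07   0.027] [289. 289.]
meter 0.71 [0.769 0.049 0.036] [231. 133.]
strip_a 0.92 [ 0.571 -0.032  0.017] [280. 196.]
strip_a 0.77 [0.481 0.135 0.018] [345. 147.]
strip_a 0.57 [0.605 0.108 0.02 ] [361. 189.]
strip_b 0.92 [ 0.571 -0.032  0.017] [280. 196.]
strip_b 0.77 [0.481 0.135 0.018] [345. 147.]
strip_b 0.57 [0.605 0.108 0.02 ] [361. 189.]
padlock 0.64 [ 0.676 -0.07   0.034] [279. 235.]
0.65
```

```bash
python3 - <<'E'
import cv2
a=cv2.imread("pics/top.png")[100:320,120:400]; b=cv2.imread("pics/scene.png")[100:300,180:460]
cv2.imwrite("pics/topc.png",cv2.resize(a,(760,597),interpolation=cv2.INTER_CUBIC));cv2.imwrite("pics/scc.png",cv2.resize(b,(784,560),interpolation=cv2.INTER_CUBIC))
E
```

```text
(no output)
```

View pics/topc.png

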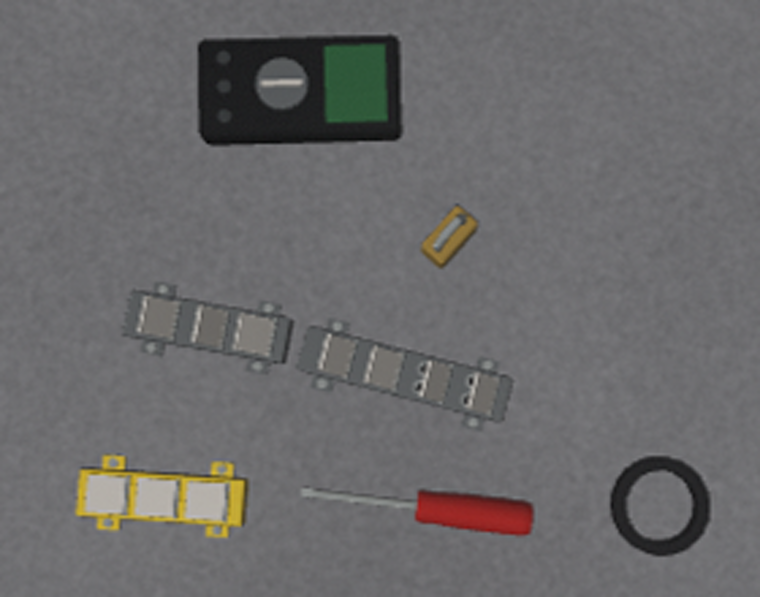

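View pics/scc.png

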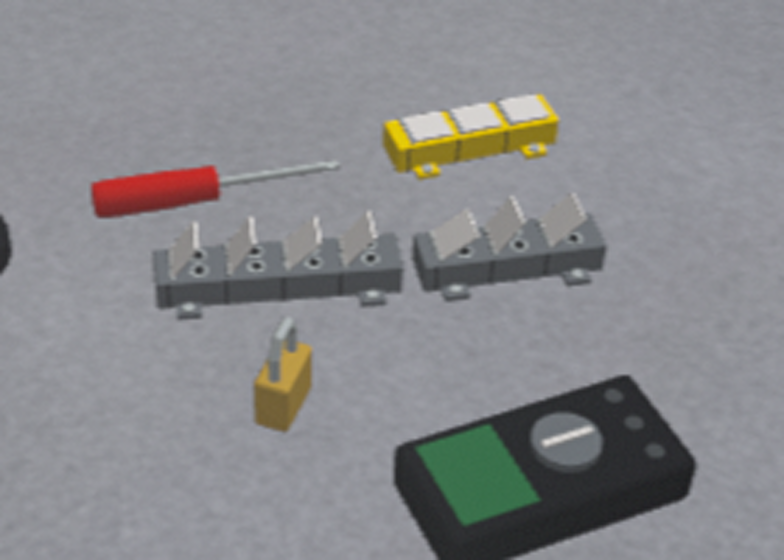

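The picture shows the grey four-cover strip_a (crop 506,398 → 303,347, covers open), which runs on into the grey three-cover strip_b (288,340 → 128,313). The look-alike is the yellow strip with its covers already shut (crop 160,497; full picture 179,283), and I reject it on colour. The scene crop confirms the choice: all seven covers stand open on the grey strips. Next I fit the strip poses.

```bash
cat > fit.py <<'E'
from h import *
from scipy.optimize import minimize
a=snapshot("top"); Mt=[(d["score"],d["mask"]) for d in outline_of("top","strip_a")]
b=snapshot("scene"); Ms=[(d["score"],d["mask"]) for d in outline_of("scene","strip_a")]
def local(L,p):
    c,s=np.cos(p[2]),np.sin(p[2]); return lambda q: np.array([p[0]+c*q[0]-s*q[1],p[1]+s*q[0]+c*q[1],q[2]])
def poly(cam,L,p,m):
    f=local(L,p); P=np.array([px(cam,f((x,y,z))) for x in(0,L) for y in(-.017,.017) for z in(0,.022)])
    h=cv2.convexHull((P*64).astype(np.float32)).astype(np.int32); im=np.zeros((420*4,560*4),np.uint8)
    h=((h/64+.5)*4*16-8).astype(np.int32); cv2.fillConvexPoly(im,h,255,shift=4)
    return cv2.resize(im,(560,420),interpolation=cv2.INTER_AREA)/255.
for n,L,p0 in [("A",.156,(.543,-.108,1.27)),("B",.120,(.585,.055,1.36))]:
    c=local(L,p0)((L/2,0,.015))
    best=[]
    for cam,Ml in(("top",Mt),("scene",Ms)):
        u=px(cam,c).astype(int); mm=[m for s,m in Ml if m[u[1]-3:u[1]+4,u[0]-3:u[0]+4].any()]
        print(n,cam,len(mm)); 
        if mm: best.append((cam,cv2.morphologyEx(mm[0].astype(np.uint8),cv2.MORPH_OPEN,np.ones((1,1))).astype(float)))
    def cost(p,use): return sum(abs(poly(cam,L,p,m)-m).sum()/m.sum() for cam,m in best if cam in use)
    for use in(("top",),("scene",),("top","scene")):
        r=minimize(cost,p0,args=(use,),method="Nelder-Mead",options=dict(initial_simplex=np.array(p0)+np.array([[0,0,0],[.008,0,0],[0,.008,0],[0,0,.08]])))
        print(n,use,r.x.round(4),round(r.fun,3),"end",local(L,r.x)((L,0,0)).round(4))
    q=np.array([px("top",local(L,r.x)(v)) for v in((0,-.017,.022),(L,-.017,.022),(L,.017,.022),(0,.017,.022))])
    if n=="A": o=cv2.resize(a[180:270,150:330],None,fx=4.4,fy=4.4,interpolation=cv2.INTER_CUBIC)
    cv2.polylines(o,[((q-[150,180]+.5)*4.4).astype(np.int32)],True,(255,0,0),1)
save("fit.png",o); s=ctrl.state(); print(s["t"],s["tcp_pos"],s["orientation"])
from scipy.spatial.transform import Rotation as Ro
print(Ro.from_quat(s["orientation"]).as_matrix().round(3))
E
python3 fit.py
```

```text
A top 1
A scene 1
A ('top',) [ 0.542  -0.1048  1.318 ] 0.14 end [0.5811 0.0463 0.    ]
A ('scene',) [ 0.5442 -0.1084  1.3292] 0.165 end [0.5815 0.0431 0.    ]
A ('top', 'scene') [ 0.5422 -0.1064  1.3201] 0.329 end [0.5809 0.0448 0.    ]
B top 1
B scene 1Traceback (most recent call last):
  File "fit.py", line 21, in <module>
    r=minimize(cost,p0,args=(use,),method="Nelder-Mead",options=dict(initial_simplex=np.array(p0)+np.array([[0,0,0],[.008,0,0],[0,.008,0],[0,0,.08]])))
    res = _minimize_neldermead(fun, x0, args, callback, bounds=bounds,
                               **options)
    fxr = func(xr)
    fx = function(np.copy(x), *(wrapper_args + args))
  File "fit.py", line 19, in cost
    def cost(p,use): return sum(abs(poly(cam,L,p,m)-m).sum()/m.sum() for cam,m in best if cam in use)
                            ~~~^^^^^^^^^^^^^^^^^^^^^^^^^^^^^^^^^^^^^^^^^^^^^^^^^^^^^^^^^^^^^^^^^^^^^^
  File "fit.py", line 19, in <genexpr>
    def cost(p,use): return sum(abs(poly(cam,L,p,m)-m).sum()/m.sum() for cam,m in best if cam in use)
                                    ~~~~^^^^^^^^^^^
  File "fit.py", line 8, in poly
    f=local(L,p); P=np.array([px(cam,f((x,y,z))) for x in(0,L) for y in(-.017,.017) for z in(0,.022)])
                              ~~^^^^^^^^^^^^^^^^
  File "h.py", line 6, in px
    c=get_calibration(cam); p=np.array(c["R"])@np.array(X)+np.array(c["t"]); return np.array([c["fx"]*p[0]/p[2]+c["cx"],c["fy"]*p[1]/p[2]+c["cy"]])
ValueError: time passes only in moves, steps and waits
```

```bash
sed -i 's/^def w(/import functools\nget_calibration=functools.lru_cache(get_calibration)\ndef w(/' h.py; python3 fit.py
```

```text
A top 1
A scene 1
A ('top',) [ 0.5429 -0.105   1.3288] 0.14 end [0.5802 0.0465 0.    ]
A ('scene',) [ 0.5436 -0.1081  1.3239] 0.16 end [0.5817 0.0431 0.    ]
A ('top', 'scene') [ 0.5424 -0.1064  1.3227] 0.33 end [0.5807 0.0448 0.    ]
B top 1
B scene 1
B ('top',) [0.5855 0.0583 1.4029] 0.167 end [0.6056 0.1766 0.    ]
B ('scene',) [0.5856 0.0537 1.4019] 0.168 end [0.6057 0.1719 0.    ]
B ('top', 'scene') [0.5857 0.0557 1.4088] 0.357 end [0.605  0.1741 0.    ]
1.05 [ 0.2257653  -0.5558276   0.24131545] [ 9.81452438e-01  1.91705771e-01  1.44891051e-06 -9.76506248e-05]
[[ 0.926  0.376 -0.   ]
 [ 0.376 -0.926  0.   ]
 [ 0.    -0.    -1.   ]]
```

View pics/fit.png

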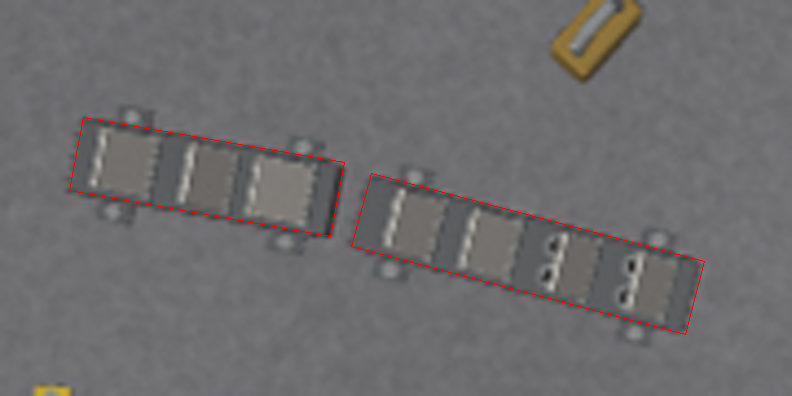

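Emit:
servo_tool:
  plan: "19.5 26.9 -8 0 0 0.0585;19.5 26.9 -8 0 0 0.0585;19.5 26.9 -8 0 0 0.0585;19.5 26.9 -8 0 0 0.0585;19.5 26.9 -8 0 0 0.0585;19.5 26.9 -8 0 0 0.0585;19.5 26.9 -8 0 0 0.0585;19.5 26.9 -8 0 0 0.0585;19.5 26.9 -8 0 0 0.0585;19.5 26.9 -8 0 0 0.0585;19.5 26.9 -8 0 0 0.0585;19.5 26.9 -8 0 0 0.0585;19.5 26.9 -8 0 0 0.0585;19.5 26.9 -8 0 0 0.0585;19.5 26.9 -8 0 0 0.0585;19.5 26.9 -8 0 0 0.0585;0 0 0 0 0 0;0 0 0 0 0 0"
  grip: 1
  squeeze: 5

```text
t: 2.85
tcp_pos: [0.5378, -0.125, 0.1131]
orientation: [0.789, 0.614, -0.0, -0.0]
ft_force: [-0.9, 0.4, -0.1]
width: 0.0006
grip_force: 0.0
```

```bash
python3 - <<'E'
from h import *
from scipy.spatial.transform import Rotation as Ro
s=ctrl.state(); im=snapshot("wrist")
T=np.eye(4);T[:3,:3]=Ro.from_quat(s["orientation"]).as_matrix();T[:3,3]=s["tcp_pos"]
c=get_calibration("wrist"); M=np.linalg.inv(T@np.array(c["tool_from_camera"]))
def pj(X): p=M[:3,:3]@X+M[:3,3]; return [c["fx"]*p[0]/p[2]+c["cx"],c["fy"]*p[1]/p[2]+c["cy"]]
for L,p in((.156,(.5425,-.106,1.322)),(.12,(.5857,.0557,1.405))):
    co,si=np.cos(p[2]),np.sin(p[2])
    q=np.array([pj(np.array([p[0]+co*x-si*y,p[1]+si*x+co*y,.022])) for x,y in((0,-.017),(L,-.017),(L,.017),(0,.017))])
    print(q.round()); cv2.polylines(im,[q.astype(np.int32)],True,(255,0,0),1)
save("wrist.png",im)
t=snapshot("scene"); save("sc2.png",cv2.resize(t[90:310,170:450],(760,597)))
E
```

```text
[[304. 196.]
 [308. -61.]
 [251. -61.]
 [256. 196.]]
[[ 312.  -87.]
 [ 298. -374.]
 [ 230. -366.]
 [ 254.  -81.]]
```

View pics/wrist.png

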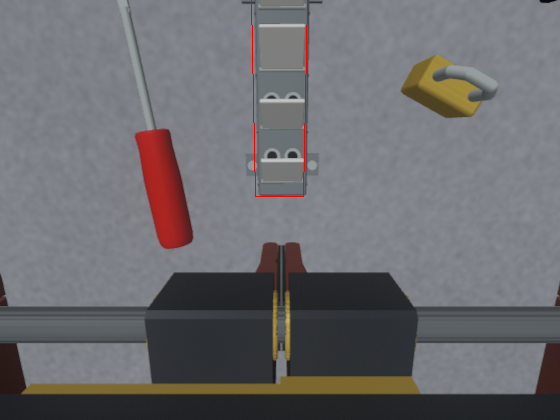

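Emit:
servo_tool:
  plan: "1 0 -12 0 0 0;0 0 -12 0 0 0;0 0 -12 0 0 0;0 0 -12 0 0 0;0 0 -12 0 0 0;0 0 -8.5 0 0 0;0 0 0 0 0 0;0 0 0 0 0 0;0 0 0 0 0 0"

```text
t: 3.85
tcp_pos: [0.5392, -0.1256, 0.0452]
orientation: [0.789, 0.614, 0.0, 0.0]
ft_force: [-0.4, -0.4, 1.0]
width: 0.0005
grip_force: 0.0
```

Emit:
servo_tool:
  plan: "0.98 3.88 -0.5 0 0 0;0.98 3.88 0 0 0 0;0.98 3.88 0 0 0 0;0.98 3.88 0 0 0 0;0.98 3.88 0 0 0 0;0.98 3.88 0 0 0 0"

```text
t: 4.45
tcp_pos: [0.5448, -0.102, 0.0444]
orientation: [0.789, 0.614, -0.0, 0.0]
ft_force: [-0.1, -1.1, 1.5]
width: 0.0004
grip_force: 0.6
```

Emit:
servo_tool:
  plan: "0.98 3.88 0 0 0 0;0.98 3.88 0 0 0 0"

```text
t: 4.65
tcp_pos: [0.5467, -0.0941, 0.0443]
orientation: [0.789, 0.614, 0.0, -0.0]
ft_force: [-1.0, -0.8, 0.7]
width: 0.0005
grip_force: 0.2
```

Emit:
servo_tool:
  plan: "0.98 3.88 0 0 0 0;0.98 3.88 0 0 0 0"

```text
t: 4.85
tcp_pos: [0.5486, -0.0863, 0.0443]
orientation: [0.789, 0.614, -0.0, -0.0]
ft_force: [-0.3, -0.5, 0.3]
width: 0.0003
grip_force: 0.1
```

Emit:
servo_tool:
  plan: "0.98 3.88 0 0 0 0;0.98 3.88 0 0 0 0"

```text
t: 5.05
tcp_pos: [0.5506, -0.0785, 0.0443]
orientation: [0.789, 0.614, -0.0, -0.0]
ft_force: [0.2, -0.3, -0.1]
width: 0.0002
grip_force: 0.1
```

```bash
python3 - <<'E'
from h import *
t=snapshot("scene"); save("sc3.png",cv2.resize(t[110:240,200:420],(792,468),interpolation=cv2.INTER_CUBIC))
E
```

```text
(no output)
```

View pics/sc3.png

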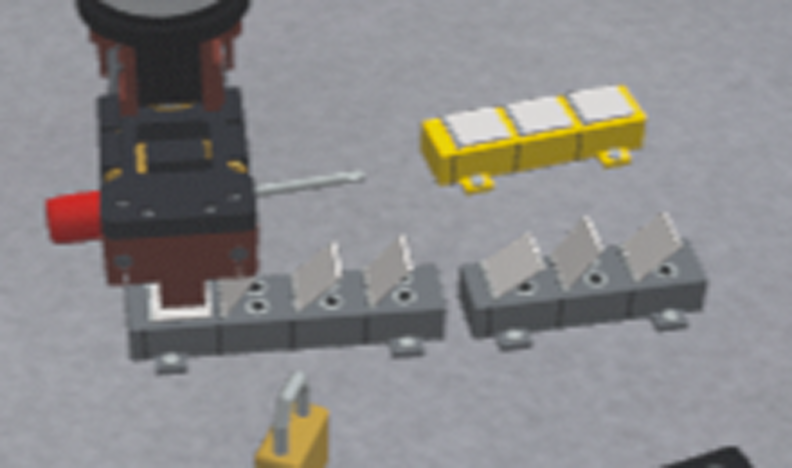

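Emit:
servo_tool:
  plan: "1.03 4.07 0 0 0 0;1.03 4.07 0 0 0 0;1.03 4.07 0 0 0 0;1.03 4.07 0 0 0 0;1.03 4.07 0 0 0 0;1.03 4.07 0 0 0 0;1.03 4.07 0 0 0 0"

```text
t: 5.8
tcp_pos: [0.5578, -0.05, 0.0443]
orientation: [0.789, 0.614, -0.0, -0.0]
ft_force: [0.0, -0.3, -0.3]
width: 0.0007
grip_force: 0.1
```

Emit:
servo_tool:
  plan: "1.03 4.07 0 0 0 0;1.03 4.07 0 0 0 0;1.03 4.07 0 0 0 0;1.03 4.07 0 0 0 0;1.03 4.07 0 0 0 0;1.03 4.07 0 0 0 0;1.03 4.07 0 0 0 0"

```text
t: 6.5
tcp_pos: [0.5651, -0.0215, 0.0443]
orientation: [0.789, 0.614, 0.0, -0.0]
ft_force: [-0.4, -0.7, 0.6]
width: 0.0005
grip_force: 0.2
```

Emit:
servo_tool:
  plan: "1.03 4.07 0 0 0 0;1.03 4.07 0 0 0 0;1.03 4.07 0 0 0 0;1.03 4.07 0 0 0 0;1.03 4.07 0 0 0 0;1.03 4.07 0 0 0 0;1.03 4.07 0 0 0 0;1.03 4.07 0 0 0 0;1.03 4.07 0 0 0 0;1.03 4.07 0 0 0 0;1.03 4.07 0 0 0 0;1.03 4.07 0 0 0 0;1.03 4.07 0 0 0 0;1.03 4.07 0 0 0 0"

```text
t: 7.9
tcp_pos: [0.5794, 0.0354, 0.0443]
orientation: [0.789, 0.614, -0.0, -0.0]
ft_force: [1.2, -0.0, 1.2]
width: 0.0001
grip_force: 0.0
```

```bash
python3 - <<'E'
from h import *
from scipy.spatial.transform import Rotation as Ro
s=ctrl.state(); im=snapshot("wrist")
T=np.eye(4);T[:3,:3]=Ro.from_quat(s["orientation"]).as_matrix();T[:3,3]=s["tcp_pos"]
c=get_calibration("wrist"); M=np.linalg.inv(T@np.array(c["tool_from_camera"]))
def pj(X): p=M[:3,:3]@X+M[:3,3]; return [c["fx"]*p[0]/p[2]+c["cx"],c["fy"]*p[1]/p[2]+c["cy"]]
for L,p in((.156,(.5425,-.106,1.322)),(.12,(.5857,.0557,1.405))):
    co,si=np.cos(p[2]),np.sin(p[2])
    q=np.array([pj(np.array([p[0]+co*x-si*y,p[1]+si*x+co*y,.022])) for x,y in((0,-.017),(L,-.017),(L,.017),(0,.017))])
    if L==.12: cv2.polylines(im,[q.astype(np.int32)],True,(255,0,0),1)
save("wrist2.png",im); print(s["t"],s["tcp_pos"].round(4) if hasattr(s["tcp_pos"],"round") else s["tcp_pos"],s["ft_force"])
E
```

```text
7.9 [0.5794 0.0354 0.0443] [ 1.20014529 -0.00283888  1.24672233]
```

View pics/wrist2.png

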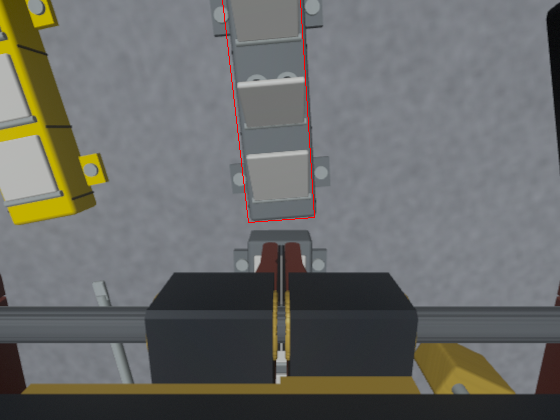

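Emit:
servo_tool:
  plan: "1.36 3.66 0 0 0 0.0166;1.36 3.66 0 0 0 0.0166;1.36 3.66 0 0 0 0.0166;1.36 3.66 0 0 0 0.0166;1.36 3.66 0 0 0 0.0166;0.66 3.94 0 0 0 0;0.66 3.94 0 0 0 0;0.66 3.94 0 0 0 0;0.66 3.94 0 0 0 0"

```text
t: 8.85
tcp_pos: [0.5889, 0.0695, 0.0443]
orientation: [0.763, 0.646, 0.0, -0.0]
ft_force: [-0.2, -0.1, 0.2]
width: 0.0003
grip_force: 0.2
```

Emit:
servo_tool:
  plan: "0.66 3.94 0 0 0 0;0.66 3.94 0 0 0 0;0.66 3.94 0 0 0 0;0.66 3.94 0 0 0 0;0.66 3.94 0 0 0 0;0.66 3.94 0 0 0 0;0.66 3.94 0 0 0 0;0.66 3.94 0 0 0 0;0.66 3.94 0 0 0 0;0.66 3.94 0 0 0 0"

```text
t: 9.85
tcp_pos: [0.5955, 0.109, 0.0443]
orientation: [0.763, 0.646, 0.0, -0.0]
ft_force: [-0.0, -0.3, -0.1]
width: 0.0003
grip_force: 0.1
```

Emit:
servo_tool:
  plan: "0.66 3.94 0 0 0 0;0.66 3.94 0 0 0 0;0.66 3.94 0 0 0 0;0.66 3.94 0 0 0 0;0.66 3.94 0 0 0 0;0.66 3.94 0 0 0 0;0.66 3.94 0 0 0 0;0.66 3.94 0 0 0 0;0.66 3.94 0 0 0 0;0.66 3.94 0 0 0 0;0.66 3.94 0 0 0 0;0.66 3.94 0 0 0 0;0.66 3.94 0 0 0 0;0.66 3.94 0 0 0 0;0.66 3.94 0 0 0 0;0.66 3.94 0 0 0 0"

```text
t: 11.45
tcp_pos: [0.606, 0.1719, 0.0443]
orientation: [0.763, 0.646, -0.0, -0.0]
ft_force: [-0.3, -0.2, -0.6]
width: 0.0004
grip_force: 0.0
```

Emit:
servo_tool:
  plan: "0.66 3.94 0 0 0 0;0.66 3.94 0 0 0 0;0.66 3.94 0 0 0 0;0.66 3.94 0 0 0 0;0.66 3.94 0 0 0 0;0.66 3.94 0 0 0 0;0 0 0 0 0 0"

```text
t: 12.15
tcp_pos: [0.6101, 0.1958, 0.0444]
orientation: [0.763, 0.646, 0.0, -0.0]
ft_force: [0.6, -0.3, 1.1]
width: 0.0008
grip_force: 0.0
```

```bash
python3 - <<'E'
from h import *
t=snapshot("scene"); save("sc4.png",cv2.resize(t[140:240,220:420],(800,400),interpolation=cv2.INTER_CUBIC))
E
```

```text
(no output)
```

View pics/sc4.png

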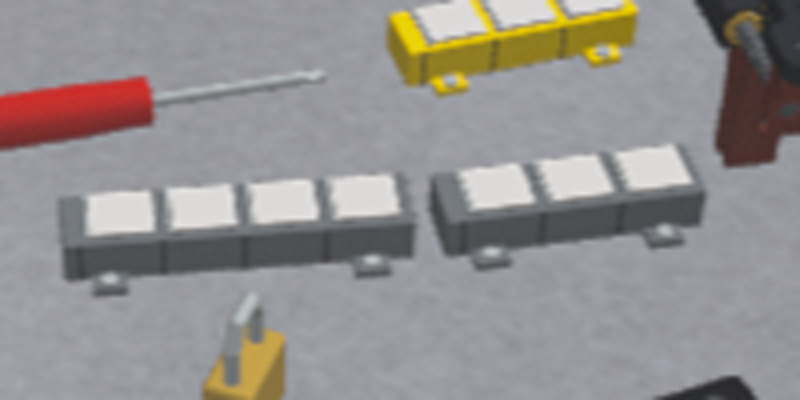

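All seven covers lie flat (crop 120,212 to 652,167), the loose things haven't moved, and the fingers are past the far end. I'll lift clear and settle.

Emit:
servo_tool:
  plan: "0 5 5 0 0 0;0 5 15 0 0 0;0 5 20 0 0 0;0 5 20 0 0 0;0 5 20 0 0 0;0 0 20 0 0 0;0 0 10 0 0 0;0 0 0 0 0 0;0 0 0 0 0 0;0 0 0 0 0 0;0 0 0 0 0 0"

```text
t: 13.3
tcp_pos: [0.6092, 0.2199, 0.1531]
orientation: [0.763, 0.646, -0.001, -0.001]
ft_force: [0.3, -0.1, 0.0]
width: 0.0006
grip_force: 0.0
```

```bash
python3 -c "
from h import *
print(workorder.close_job())"
```

```text
the job is handed in; nothing more can be done
None
```

All seven covers were folded flat shut in one light pass (about 2 N at most in the readings), nothing around the row was seen to move, the hand finished clear, and the job was handed in at about 13 s; no verdict came back.

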